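# Seat the carrier plate on the lathe saddle and clamp it

### The arm

A 6-joint arm with a two-finger parallel gripper is mounted at the origin on the work surface. World frame = base frame: x ahead of the robot, y to its left, z up, the work surface at z = 0. Lengths are in m, angles in rad, forces in N, time in s.
With the tool pointing down it reaches from about 0.275 to 0.875 m from the base axis. Payload 12.5 kg.
Tool frame: the origin (TCP) lies at the very end of the fingers, on their centre line; the grasp point (between the pads) lies 19 mm behind it; x points along the fingers, y is the direction in which the jaws open and shut, and the axes are right-handed (so a half turn about x gives the same grasp; the last joint's range is limited). The gripper opens to 85 mm and grips with 20 to 120 N. Pads are 22 mm wide; open, the fingers measure 114 mm over their backs; the gripper's body (76 mm by 85 mm) begins 54 mm behind the grasp point. The pads swing forward as they close: fully open they stand 13 mm farther back than shut.
Start: joints at [1.11, 0.351, 1.652, -0, 1.139, -0.085], TCP at [0.202, 0.512, 0.231] pointing down, gripper open.
Joint ranges: [-2.75, 2.75], [-0.79, 2.1], [0.01, 2.65], [-1.57, 4.71], [0.07, 3.14], [-2.87, 2.87]. Speed limits (rad/s): [2.22, 2.22, 2.79, 3.14, 3.14, 3.14].

### API

Orientations are given as a 3x3 rotation matrix whose columns are the frame's x, y, z axes.
In Python, from bench import manip gives the robot as it stands. Calls block until the motion is done:
- manip.move_ptp(position, orientation): joint-space move of the TCP to a pose.
- manip.move_l(position, attitude=None, max_speed=0.15): straight line of the TCP; attitude=None keeps the orientation; max_speed is the mean speed in m/s.
- manip.move_j(angles): joint-space move.
- manip.set_gripper(opening, effort=None): opening from 0.0 (shut) to 1.0 (fully open); effort is the grip in N (None keeps the last); returns when the fingers have stopped.
- manip.dwell(seconds).
- manip.inverse_kinematics(position, orientation): joint angles nearest the present ones, or None.
- manip.grab_frame(name): name is "side" or "top" or "wrist"; returns (picture, depth): 400x640x3 uint8, red, green, blue; 400x640 float32, m along the optical axis (not along the pixel's ray), 0 where there is no reading.
- manip.get_calibration(name): a dict with "camera_matrix" (3x3 intrinsics, pixels), "R" (3x3) and "t" (3): a world point X has camera coordinates R X + t. Camera axes: x right, y down, z forward; pixel columns grow to the right and rows downward; lengths in m; the calibration is good to about 2 mm. A picture is of the moment at which its call begins: read the wrist's pose just before it. get_calibration takes no time and is no camera call; for the wrist camera it gives the pose at the moment of the call.
A pose or a line that the arm cannot do raises manip.Unreachable and nothing moves.
- manip.sign_off(): hands the job in, once; it reports no verdict.
Trained networks look in the newest picture that a camera, given by its name, has taken for a name from the list of things; names that differ only in an ending like _2 or _b are one class to them, and where a whole thing is asked for, a point or a joint stands for the part that bears it (a point fixed in the world has none). Each returns a list of dicts, best first, with "confidence" (0 to 1); they miss things now and then, are a little off and sometimes report something else, mostly with a low value. They report only what shows in the picture. A call takes as long as a camera call. They do not tell look-alikes from the thing itself.
- manip.look_for(camera, name): "at" ([x, y, z] in m, in world coordinates, good to about 4 mm: the middle of the surface that is visible of it).
Readings, each from a call of its own:
- manip.current_time(): time.
- manip.current_qpos(): joint angles.
- manip.current_joint_vel(): joint speeds.
- manip.current_joint_torque(): joint torques, N m.
- manip.current_ee_pos(): TCP position.
- manip.current_tcp_rot(): TCP orientation.
- manip.current_force(): force on the tool from outside, world axes, zero at the start.
- manip.current_ft_torque(): the same for the moment, N m.
- manip.current_grip_width(): opening from 0.0 (shut) to 1.0 (fully open).
Only numpy, scipy, OpenCV 4.12 (cv2) and the standard library are available. Lean on these libraries where they do the work, as an engineer would, in place of code of your own. Each camera call takes 0.05 s, during which the arm holds its last target.

### The job

Fit the loose aluminium carrier plate to the grey saddle: lay it lightly on the saddle's two pins, slide it until both holes drop over them, and let it settle fully home, flush on the saddle, without forcing it against the saddle or the pins. Then swing the clamp arm across, over the edge of the plate, as far as it goes, and let go. Leave the other things on the bench where they are.

Things in the scene. Friction and masses are not known exactly. Their poses are not given: they have to be found in the camera images.
- plate: Loose flat aluminium plate, 90 (its x) x 140 (its y) x 6 mm, about 0.3 kg, flat on the bench at first. Origin: centre of its underside, z up. Two round through holes, 12 mm across, at x = 0, y = +45 and -45 mm. It is symmetrical: half a turn makes no difference.
- plate_grip (a point): Centre of the top of the plate's upright grip block, 42 mm above the plate's underside. The block is 20 mm thick (plate's x), 50 mm long (plate's y) and 36 mm tall from the plate's top face.
- saddle: Fixed grey bed, its flat top 30 mm above the bench, from x = -70 to 70 and y = -130 to 85 mm. Origin: on the bench under the middle of the plate's place, z up. The plate's y goes along the saddle's y, either way round, its underside flush on the top. Pressing plate against saddle or pins should stay under 40 N; 3 to 10 N are enough.
- pin_range (a point): Point on the saddle's top at x = y = 0. Two steel pins stand at saddle y = +45 and -45 mm, both at one x between -22 and +22 mm (the cross bar carrying them is locked anywhere there). That x is NOT measured: find it by feel, or see it before the plate hides it. The seated plate is centred there in x, at y = 0.
- pin_height (a point): Point 11 mm above pin_range: the height of the pins' flat tips. Pins: 10 mm thick, 11 mm high above the top, the upper 4 mm tapering to a tip 7 mm across. A hole catches its pin when within about 2.5 mm; the plate then drops up to 11 mm, flush onto the saddle.
- clamp (a joint): Angle of the swing clamp, a flat steel arm 14 mm wide, 8 mm thick, reaching 53 mm from its pivot. At 0 (starts 0 to 0.25) it lies along the saddle's -x, beside the plate's place; growing it turns clockwise from above, to the saddle's +y at 1.57, over the plate's edge; stop at 1.65. Takes about 0.05 N m and stays where left. Passes 2.5 mm over a seated plate, strikes one not down.
- clamp_pivot (a point): On the clamp's upright pivot axis, at saddle x = 0, y = -108 mm, at the top of the pivot (49.5 mm above the bench).
- clamp_knob (a point): Centre of the top of the clamp's upright round black knob: 16 mm across, 30 mm tall (46.5 to 76.5 mm above the bench), 42 mm from the pivot axis, on the clamp arm.
- loupe: Bystander: small black loupe, 38 mm across, 42 mm tall, standing; origin at the centre of its foot.
- weight: Bystander: brass disc weight, 56 mm across, 35 mm tall; origin at the centre of its foot.
- jar: Bystander: closed jar, 48 mm across, 70 mm tall; origin at the centre of its foot.
- driver: Bystander: screwdriver lying on the bench.
- brush: Bystander: brush lying on the bench.
- cup: Bystander: white mug, 72 mm across, 90 mm tall.
Things that resemble listed ones, but are neither listed nor needed, are in the scene too. Several things look just like the plate: the one meant starts farthest to the robot's right.

How it is judged:
By the outcome, as a careful person would: the job done as asked, in the order asked, and still so for the second after the job is handed in, with the robot touching nothing.
It also fails if it takes over 72 s, if anything falls off the work surface, if the arm or the gripper's body presses on something with over 40 N, if the wrist force passes 120 N, or if a joint passes its speed limit or range.

## Working session

There is one attempt and no reset: what is moved stays moved. The work goes in short steps, each a Python script; the robot and the scene stay as the last script left them, time stands still between calls to the robot, and variables do not carry over. Pictures are saved under pics/ and viewed, and the job is handed in when it is done.

```bash
mkdir -p pics; ls; cat > h.py <<'E'
import numpy as np, cv2
from bench import manip as m
def snap(cam,fn):
    c=m.get_calibration(cam); p,d=m.grab_frame(cam)
    cv2.imwrite('pics/'+fn+'.png',p[:,:,::-1]); np.savez('pics/'+fn+'.npz',p=p,d=d,K=c['camera_matrix'],R=c['R'],t=c['t'])
    return p,d,c
def unproj(d,K,R,t,u,v,z=None):
    K=np.array(K);R=np.array(R);t=np.array(t).ravel()
    r=np.linalg.inv(K)@np.array([u,v,1.0])
    if z is None: return R.T@(r*d[int(round(v)),int(round(u))]-t)
    w=R.T@r; o=-R.T@t
    return o+w*(z-o[2])/w[2]
def proj(K,R,t,X):
    q=K@(R@np.array(X)+np.ravel(t)); return q[:2]/q[2]
E
python3 - <<'E'
from h import *
for c in('top','side','wrist'):
    snap(c,c+'0')
    for n in (['plate','saddle','clamp','clamp_knob','plate_grip','loupe','weight','jar','cup'] if c=='top' else ['plate','saddle','clamp_knob'] if c=='side' else []):
        print(c,n,[(np.round(r['at'],3).tolist(),round(r['confidence'],2)) for r in m.look_for(c,n)])
print(m.current_time(),m.current_force(),m.current_grip_width())
E
```

```text
pics
top plate [([0.53, 0.224, 0.008], 0.87), ([0.264, 0.299, 0.009], 0.86), ([0.394, 0.605, 0.004], 0.68)]
top saddle [([0.534, -0.202, 0.034], 0.68)]
top clamp [([0.488, -0.277, 0.053], 0.56)]
top clamp_knob [([0.536, 0.223, 0.003], 0.21)]
top plate_grip [([0.393, 0.604, 0.004], 0.91), ([0.538, 0.224, 0.008], 0.75), ([0.26, 0.3, 0.01], 0.58)]
top loupe []
top weight [([0.632, 0.05, 0.032], 0.58), ([0.772, 0.238, 0.023], 0.51)]
top jar []
top cup [([0.417, 0.436, 0.044], 0.65)]
side plate [([0.524, 0.21, 0.005], 0.71), ([0.39, 0.59, 0.003], 0.62), ([0.272, 0.285, 0.008], 0.59)]
side saddle [([0.527, -0.227, 0.029], 0.83), ([0.474, -0.285, 0.05], 0.42)]
side clamp_knob [([0.478, -0.285, 0.051], 0.77), ([0.527, 0.208, 0.002], 0.42)]
0.75 [ 0.64752056 -0.38616094 -0.23850179] 1.0000336746380327
```

View pics/top0.png

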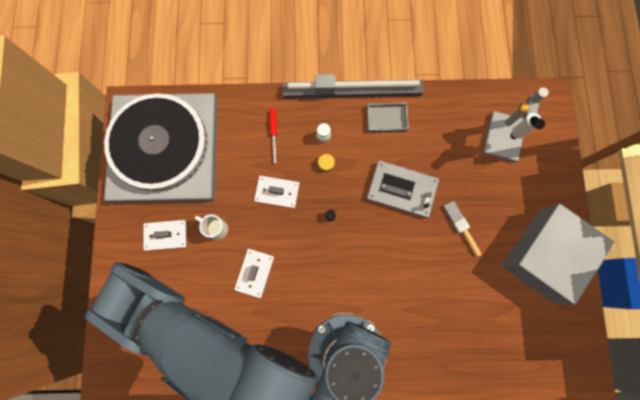

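View pics/side0.png

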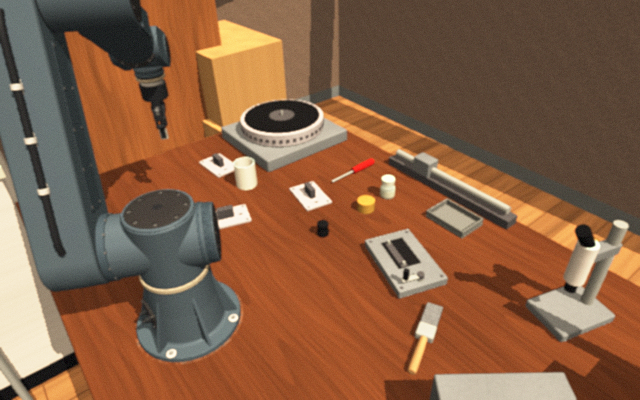

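View pics/wrist0.png

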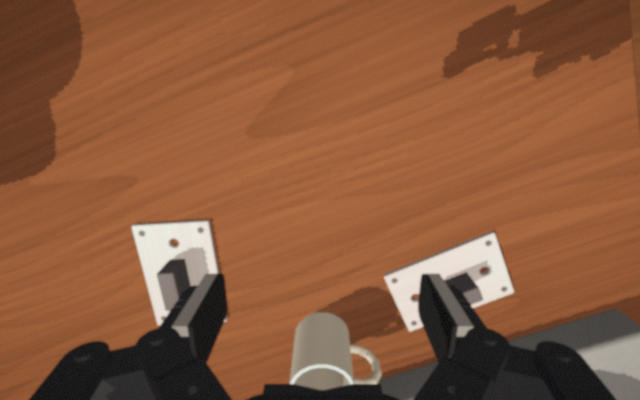

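```bash
python3 - <<'E'
from h import *
p=cv2.imread('pics/top0.png')
a=cv2.resize(p[150:240,235:445],None,fx=3.8,fy=3.8,interpolation=cv2.INTER_CUBIC)
cv2.imwrite('pics/crop0.png',a)
c=m.get_calibration('wrist');R=np.array(c['R']);t=np.ravel(c['t']);T=m.current_tcp_rot();
print(T, 'cam in tcp',T.T@(-R.T@t-m.current_ee_pos()),'\ncam axes in tcp\n',T.T@R.T, c['camera_matrix'])
E
```

```text
[[ 9.81759625e-06  3.67001695e-01  9.30220273e-01]
 [ 1.78158295e-05  9.30220273e-01 -3.67001695e-01]
 [-1.00000000e+00  2.01757202e-05  2.59408744e-06]] cam in tcp [-0.14290894 -0.00022102 -0.0845625 ] 
cam axes in tcp
 [[ 2.63101817e-04 -3.25356131e-01  9.45591518e-01]
 [ 9.99999941e-01 -1.21648858e-04 -3.20096995e-04]
 [ 2.19175648e-04  9.45591547e-01  3.25356080e-01]] [[338.6577204    0.         322.1109715 ]
 [  0.         338.6577204  206.20922616]
 [  0.           0.           1.        ]]
```

View pics/crop0.png

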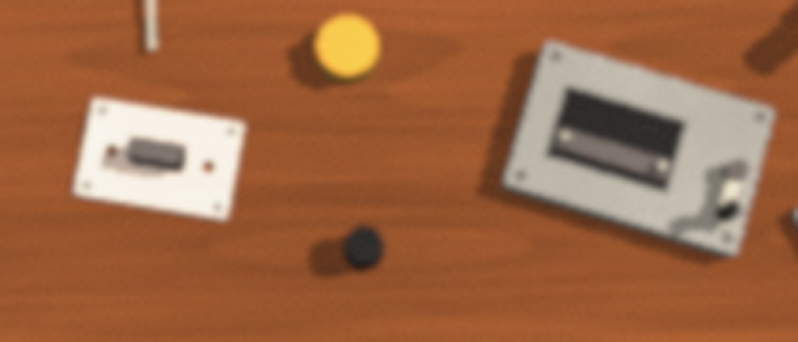

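The three plate look-alikes are at top px (164,235), (254,272) and (277,191). The robot's right is −y, which is image right, so the one meant is (277,191), at world (0.53, 0.224). The crop confirms a plate with two holes and a grip block. The saddle is at about (402,189), with both pins visible in its window. Next are close wrist views of the saddle and the plate.

```bash
cat >> h.py <<'E'
def Rt(psi,s=1):
    # frame with x axis (cos psi, sin psi); tool y = s*x axis, tool x down
    px=np.array([np.cos(psi),np.sin(psi),0]); ty=s*px; tx=np.array([0,0,-1.]); return np.column_stack([tx,ty,np.cross(tx,ty)])
E
python3 - <<'E'
from h import *
for pos,psi in(((.53,.224,.013),-9.3),((.55,-.18,.06),-15.6)):
    for s in(1,-1):
        print(pos,s,m.inverse_kinematics(np.array(pos),Rt(np.radians(psi),s)))
R=Rt(np.radians(-15.6),1)
m.move_ptp(np.array([.534,-.202,.25])-0.04*R[:,2],R)
print(m.current_time()); snap('wrist','w1')
for n in('saddle','clamp_knob','clamp'): print(n,[(np.round(r['at'],3).tolist(),round(r['confidence'],2)) for r in m.look_for('wrist',n)])
R=Rt(np.radians(-9.3),1)
m.move_ptp(np.array([.53,.224,.2])-0.04*R[:,2],R)
print(m.current_time()); snap('wrist','w2')
E
```

```text
(0.53, 0.224, 0.013) 1 [ 3.18968599e-01  6.97656799e-01  1.71724268e+00 -4.44089210e-16
  7.26693174e-01  4.81284219e-01]
(0.53, 0.224, 0.013) -1 [ 3.18968599e-01  6.97656799e-01  1.71724268e+00 -4.44089210e-16
  7.26693174e-01 -2.66030843e+00]
(0.55, -0.18, 0.06) 1 [-3.96724601e-01  6.25005906e-01  1.69845841e+00 -4.44089210e-16
  8.18128343e-01 -1.24453238e-01]
(0.55, -0.18, 0.06) -1 None
3.425
saddle [([0.539, -0.193, 0.032], 0.83)]
clamp_knob [([0.486, -0.283, 0.05], 0.78)]
clamp [([0.485, -0.279, 0.047], 0.95)]
5.2083
```

View pics/w1.png

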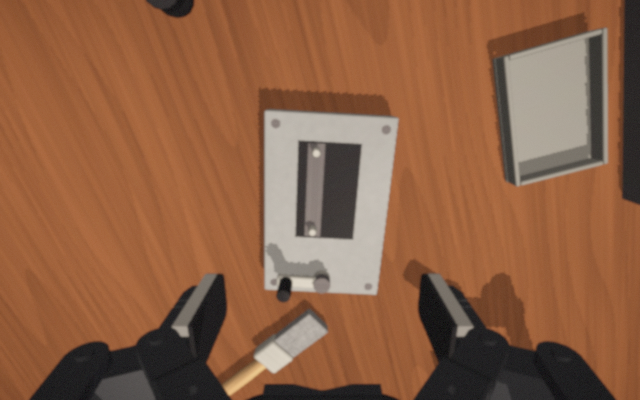

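View pics/w2.png

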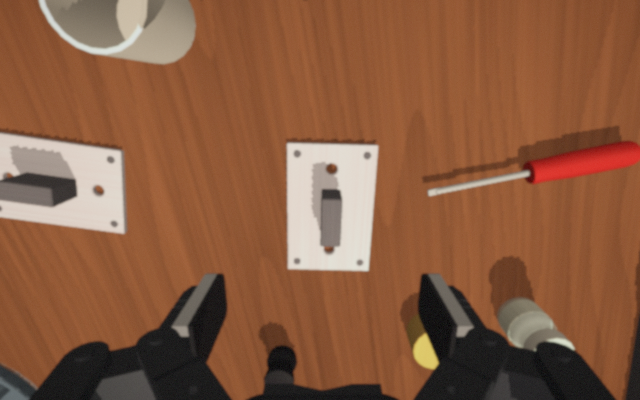

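w1 shows the saddle at (268–397, 110–295), the pin tips at about (316,153) and (312,232), and the clamp knob at (285,289). w2 shows the target plate at (287–378, 142–271) with its block at (331,218). Next I fit these precisely.

```bash
python3 - <<'E'
from h import *
def quad(f,box,thr,z,name,gray):
    D=np.load(f'pics/{f}.npz');p=D['p'];K,R,t=D['K'],D['R'],D['t']
    x0,y0,x1,y1=box; hsv=cv2.cvtColor(p,cv2.COLOR_RGB2HSV)
    mk=((hsv[...,1]<70)&(hsv[...,2]>thr)).astype(np.uint8); M=np.zeros_like(mk);M[y0:y1,x0:x1]=mk[y0:y1,x0:x1]
    n,l,s,_=cv2.connectedComponentsWithStats(M); i=1+np.argmax(s[1:,4]); M=(l==i).astype(np.uint8)
    c=max(cv2.findContours(M,cv2.RETR_EXTERNAL,cv2.CHAIN_APPROX_NONE)[0],key=cv2.contourArea)
    h=cv2.convexHull(c)[:,0].astype(float)
    W=np.array([unproj(None,K,R,t,u,v,z)[:2] for u,v in h])
    r=cv2.minAreaRect((W*1000).astype(np.float32)); print(name,r); print(np.round(cv2.boxPoints(r),1).tolist())
    cv2.imwrite(f'pics/{name}_m.png',M*255)
    return K,R,t,D
K,R,t,D=quad('w1',(240,90,420,310),100,.030,'saddle',0)
for u,v in((316,153),(312,232)): print('pin',unproj(None,K,R,t,u,v,.041))
print('knob',unproj(None,K,R,t,285,284,.0765))
p=D['p'];a=cv2.resize(p[100:305,255:405],None,fx=3.9,fy=2.9,interpolation=cv2.INTER_CUBIC);cv2.imwrite('pics/c1.png',a[...,::-1])
d=D['d']; print(np.round([unproj(d,K,R,t,*q)[2] for q in((285,130),(380,200),(316,153),(312,232),(330,118))],4))
K,R,t,D=quad('w2',(270,120,395,285),130,.006,'plate',0)
p=D['p'];a=cv2.resize(p[130:285,275:390],None,fx=4,fy=3.8,interpolation=cv2.INTER_CUBIC);cv2.imwrite('pics/c2.png',a[...,::-1])
for u,v in((332,168),(329,249)): print('hole',unproj(None,K,R,t,u,v,.006))
print('plate z',unproj(D['d'],K,R,t,310,260),unproj(D['d'],K,R,t,330,194))
E
```

```text
saddle ((535.4498291015625, -208.16317749023438), (215.9648895263672, 139.82461547851562), 71.29071044921875)
[[434.6000061035156, -288.0], [567.0, -332.8999938964844], [636.2999877929688, -128.3000030517578], [503.8999938964844, -83.5]]
pin [ 0.54375476 -0.14043451  0.041     ]
pin [ 0.51491107 -0.22529672  0.041     ]
knob [ 0.47541005 -0.26132431  0.0765    ]
[0.0295 0.0304 0.0411 0.041  0.0295]
plate ((538.3582763671875, 224.69638061523438), (142.7476043701172, 91.91243743896484), 79.16936492919922)
[[479.79998779296875, 163.1999969482422], [570.0999755859375, 146.0], [596.9000244140625, 286.20001220703125], [506.6000061035156, 303.3999938964844]]
hole [0.54754987 0.26965127 0.006     ]
hole [0.53035786 0.18047085 0.006     ]
plate z [0.50740763 0.17073466 0.00639695] [0.54183282 0.24935032 0.0275322 ]
```

View pics/c1.png

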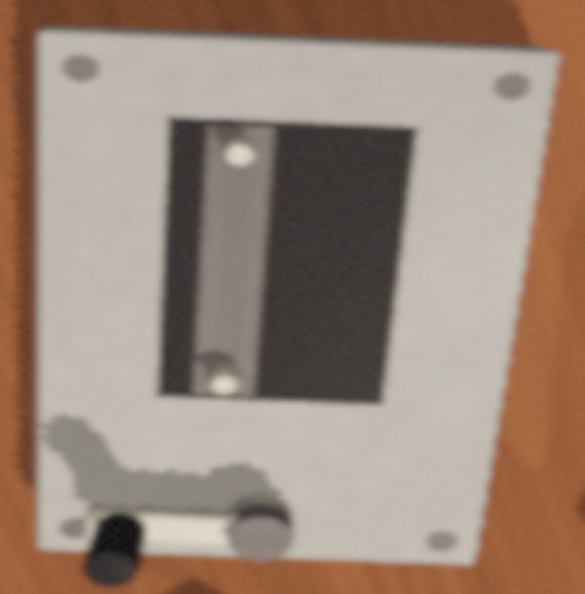

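View pics/c2.png

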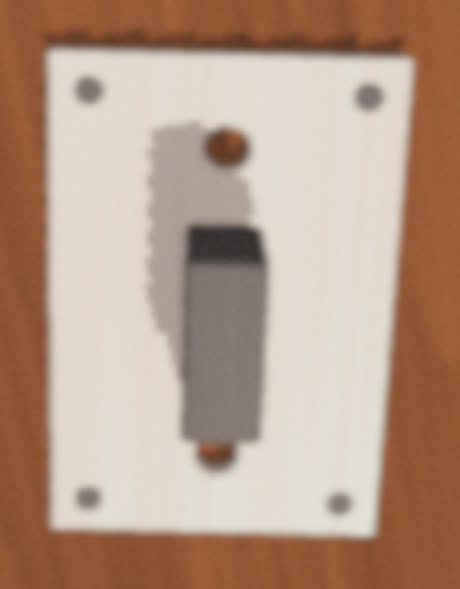

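Pins and saddle agree: saddle yaw is −18.75° and pin x ≈ −14 mm. The plate's holes and outline also agree, with yaw −10.9°. Now grasping.

```bash
python3 - <<'E'
from h import *
D=np.load('pics/w1.npz'); print('knob',unproj(None,D['K'],D['R'],D['t'],283.7,297,.0765))
R=Rt(np.radians(-10.85),1); c=np.array([.5386,.2249,0])
m.move_ptp(c+[0,0,.09],R)
m.move_l(c+[0,0,.013],max_speed=.08)
print(m.current_force())
m.set_gripper(0,effort=50)
print('w',m.current_grip_width(),m.current_force())
m.move_l(c+[0,0,.06],max_speed=.06)
print('w',m.current_grip_width(),m.current_force(),m.current_ft_torque())
m.move_l(c+[0,0,.14])
R=Rt(np.radians(-18.75),1)
m.move_ptp(np.array([.5293,-.1829,.14]),R)
m.dwell(.3)
print(m.current_force(),m.current_ft_torque(),m.current_time(),m.current_ee_pos())
snap('wrist','w3');snap('side','s3');snap('top','t3')
E
```

```text
knob [ 0.46912617 -0.27645977  0.0765    ]
[ 0.76361564 -0.20254301  0.29300245]
w 0.23100246823262288 [ 0.13289438 -0.30036744  3.69113605]
w 0.22567413156308028 [ 0.23410094  0.30624037 -2.59663005] [-0.00147514 -0.03663967 -0.04162877]
[ 0.28395132  0.74523838 -2.2901069 ] [-0.01786854 -0.00829097 -0.02990654] 10.95 [ 0.52947819 -0.18241121  0.14000162]
```

View pics/w3.png

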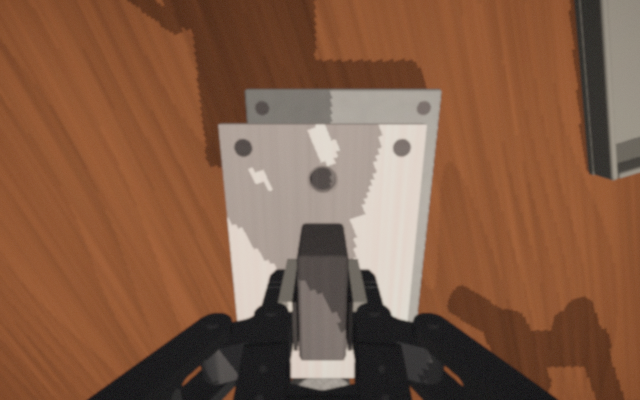

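View pics/s3.png

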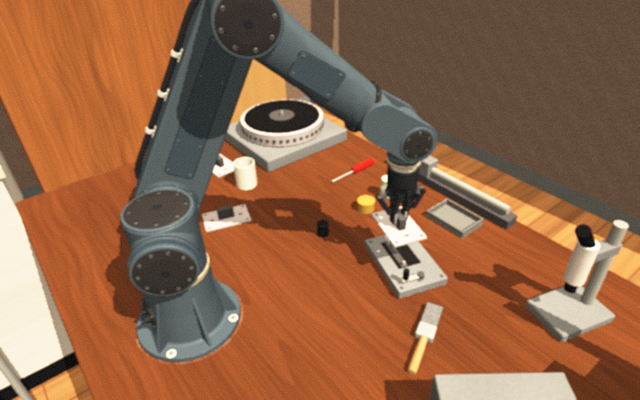

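The plate is held level, with its near hole at (322,180). The side view shows it above the saddle. I'll check the hole's offset, then lower it with the force guarded.

```bash
python3 - <<'E'
from h import *
D=np.load('pics/w3.npz');K,R,t=D['K'],D['R'],D['t']
p=D['p'];g=cv2.cvtColor(p[164:196,304:340],cv2.COLOR_RGB2GRAY)
mk=(g<np.percentile(g,25)).astype(np.uint8);n,l,s,c=cv2.connectedComponentsWithStats(mk);i=1+np.argmax(s[1:,4]);print(s[i],c[i]+[304,164])
h=unproj(None,K,R,t,*(c[i]+[304,164]),.133)
psi=np.radians(-18.75);X=np.array([np.cos(psi),np.sin(psi)]);Y=np.array([-np.sin(psi),np.cos(psi)])
ee=np.array([.52948,-.18241]); print('hole rel',(h[:2]-ee)@X,(h[:2]-ee)@Y)
from itertools import product
q=[unproj(None,K,R,t,u,v,.133)[:2] for u,v in((243,148),(402,148))]
print('screws rel',[((a-ee)@X,(a-ee)@Y) for a in q], 'yaw',np.degrees(np.arctan2(*(q[1]-q[0])[::-1])))
print('depth z', unproj(D['d'],K,R,t,300,140), unproj(D['d'],K,R,t,400,300), unproj(D['d'],K,R,t,255,300))
E
```

```text
[  7   5  19  20 279] [320.73476703 178.13261649]
hole rel -0.001254322084130623 0.04567779417471671
screws rel [(np.float64(-0.03561380132408464), np.float64(0.059353688545119104)), (np.float64(0.03467597216868385), np.float64(0.05940201983894051))] yaw -18.710603391071665
depth z [ 0.53997004 -0.11947565  0.13364519] [ 0.56091552 -0.21279637  0.1337319 ] [ 0.49006413 -0.18896551  0.13353885]
```

```bash
cat >> h.py <<'E'
psi=np.radians(-18.75);X=np.array([np.cos(psi),np.sin(psi),0]);Y=np.array([-np.sin(psi),np.cos(psi),0])
E
python3 - <<'E'
from h import *
tgt=np.array([.52933,-.18287,0])+.0006*X-.0004*Y
m.move_l(tgt+[0,0,.075],max_speed=.1)
m.move_l(tgt+[0,0,.058],max_speed=.03); m.dwell(.2)
f0=np.array(m.current_force());t0=np.array(m.current_ft_torque());print('f0',f0,t0,m.current_time())
z=.058
while z>.0425:
    z-=.001; m.move_l(tgt+[0,0,z],max_speed=.02)
    f=np.array(m.current_force())-f0; tq=np.array(m.current_ft_torque())-t0; e=m.current_ee_pos()
    print(round(z,4),round(e[2],4),'F x %.1f y %.1f z %.1f'%(f@X,f@Y,f[2]),np.round([tq@X,tq@Y,tq[2]],2),'exy',np.round([(e-tgt)@X*1e3,(e-tgt)@Y*1e3],2))
    if np.linalg.norm(f)>5: break
print(m.current_time())
E
```

```text
f0 [ 0.17801658 -0.03270517 -2.71459343] [ 0.02887681 -0.01332538 -0.01038497] 12.8167
0.057 0.057 F x -0.6 y -0.7 z -0.2 [-0.04 -0.02 -0.  ] exy [-0.04  0.02]
0.056 0.056 F x -0.1 y -0.3 z 0.2 [-0.04 -0.01  0.01] exy [-0.03  0.  ]
0.055 0.0549 F x -0.2 y -0.3 z -0.1 [-0.04 -0.01  0.02] exy [-0.05  0.  ]
0.054 0.0539 F x -0.6 y 0.7 z -0.1 [-0.05  0.    0.01] exy [-0.05 -0.01]
0.053 0.0529 F x 0.1 y -0.7 z -0.2 [-0.08 -0.02 -0.02] exy [-0.03  0.01]
0.052 0.0519 F x -0.5 y -0.4 z 0.2 [-0.05 -0.   -0.  ] exy [-0.05  0.02]
0.051 0.0509 F x 0.2 y 0.1 z -0.3 [-0.01  0.08 -0.02] exy [-0.08  0.01]
0.05 0.0499 F x -0.5 y -0.1 z 0.2 [-0.04 -0.04  0.05] exy [-0.03  0.02]
0.049 0.0489 F x -0.2 y -0.3 z 0.5 [-0.02  0.03  0.03] exy [-0.03 -0.01]
0.048 0.0479 F x -0.2 y -1.0 z -0.6 [-0.08  0.03  0.  ] exy [-0.06 -0.02]
0.047 0.0469 F x -0.2 y -0.6 z -0.8 [-0.07  0.01  0.03] exy [-0.05  0.01]
0.046 0.0459 F x -0.4 y -0.5 z 0.0 [-0.05  0.01  0.01] exy [-0.04  0.  ]
0.045 0.0449 F x -0.5 y 0.1 z -0.3 [-0.04  0.01 -0.02] exy [-0.05 -0.01]
0.044 0.0439 F x 0.2 y -0.2 z -1.1 [-0.06 -0.01  0.02] exy [-0.06  0.02]
0.043 0.0433 F x -1.7 y 0.6 z 5.0 [0.01 0.18 0.02] exy [0.14 0.01]
16.5667
```

The plate went straight over the pins and touched the saddle at the flush height with 5 N. Releasing and checking.

```bash
python3 - <<'E'
from h import *
m.set_gripper(.6); print(m.current_force())
tgt=m.current_ee_pos(); R=m.current_tcp_rot()
m.move_l(tgt+np.array([0,0,.06]),max_speed=.15)
m.move_l(np.array([.534,-.202,.22])+.05*Y,max_speed=.2)
m.dwell(.2); snap('wrist','w4'); print(m.current_time())
for n in('clamp_knob','clamp','plate'): print(n,[(np.round(r['at'],3).tolist(),round(r['confidence'],2)) for r in m.look_for('wrist',n)])
D=np.load('pics/w4.npz');K,Rc,t,d=D['K'],D['R'],D['t'],D['d']
o=np.array([.52933,-.18287,.036])
for a,b in((-38,60),(38,60),(-38,-60),(38,-60),(-38,0),(38,0)):
    uv=proj(K,Rc,t,o+X*a/1e3+Y*b/1e3); print(a,b,uv.round(),unproj(d,K,Rc,t,*uv)[2].round(4))
E
```

```text
[-0.51006546  0.66196041  0.78936716]
18.5333
clamp_knob [([0.483, -0.281, 0.046], 0.7), ([0.556, -0.217, 0.03], 0.26)]
clamp [([0.555, -0.216, 0.03], 0.72), ([0.485, -0.278, 0.05], 0.57)]
plate [([0.53, -0.176, 0.032], 0.83)]
-38 60 [273. 152.] 0.0365
38 60 [352. 152.] 0.0366
-38 -60 [279. 263.] 0.0372
38 -60 [349. 263.] 0.0363
-38 0 [276. 211.] 0.0371
38 0 [351. 211.] 0.0362
```

View pics/w4.png

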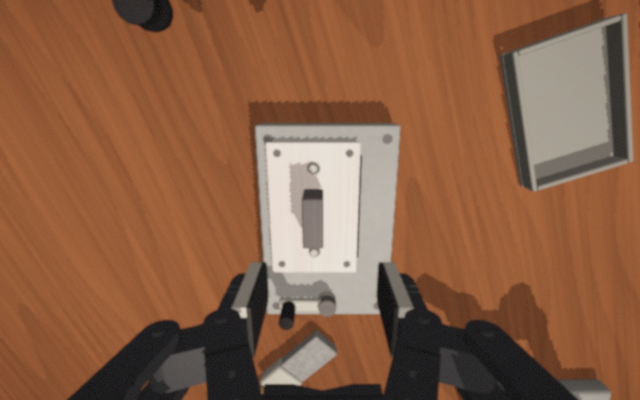

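The plate is flush: its top reads 36.2–37.2 mm everywhere, and both pins show in the holes at (313,168) and (314,252). The knob top is at (287,322) and the pivot cap at (328,303). Now locate the clamp.

```bash
python3 - <<'E'
from h import *
D=np.load('pics/w4.npz');K,Rc,t=D['K'],D['R'],D['t']
p=D['p'];cv2.imwrite('pics/c4.png',cv2.resize(p[280:335,255:345],None,fx=8,fy=8,interpolation=cv2.INTER_CUBIC)[...,::-1])
piv=np.array([.5427,-.1869,0])-.108*Y; pm=np.array([.52985,-.1831,0])+.014*X-.108*Y
print('piv',piv,pm,'pixels',proj(K,Rc,t,piv+[0,0,.0495]),proj(K,Rc,t,pm+[0,0,.0495]))
for th in(0,.1,.2): 
    k=pm+.042*(-np.cos(th)*X+np.sin(th)*Y); print(th,k,proj(K,Rc,t,k+[0,0,.0765]))
for th in (0,.8,1.65,1.8):
    for s in(1,-1):
        k=pm+.042*(-np.cos(th)*X+np.sin(th)*Y)+[0,0,.052]; print(th,s,np.round(m.inverse_kinematics(k,Rt(psi+np.pi/2-th,s)),2))
E
```

```text
piv [ 0.50798454 -0.28916845  0.        ] [ 0.50839156 -0.28986861  0.        ] pixels [326.73911626 307.77867338] [327.29834327 308.19388791]
0 [ 0.46862049 -0.27636815  0.        ] [286.14676648 324.42416061]
0.1 [ 0.47016698 -0.27246511  0.        ] [286.20832277 320.96887038]
0.2 [ 0.47209539 -0.26873597  0.        ] [286.68721417 317.5212761 ]
0 1 [-0.62  0.59  1.8  -0.    0.76 -1.86]
0 -1 [-0.62  0.59  1.8  -0.    0.76  1.28]
0.8 1 [-0.56  0.6   1.78 -0.    0.77 -1.  ]
0.8 -1 [-0.56  0.6   1.78 -0.    0.77  2.14]
1.65 1 [-0.53  0.64  1.69 -0.    0.81 -0.12]Traceback (most recent call last):
  File "<stdin>", line 10, in <module>
    return _wrapfunc(a, 'round', decimals=decimals, out=out)
    return _wrapit(obj, method, *args, **kwds)
    result = getattr(arr, method)(*args, **kwds)
TypeError: unsupported operand type(s) for *: 'NoneType' and 'float'
```

View pics/c4.png

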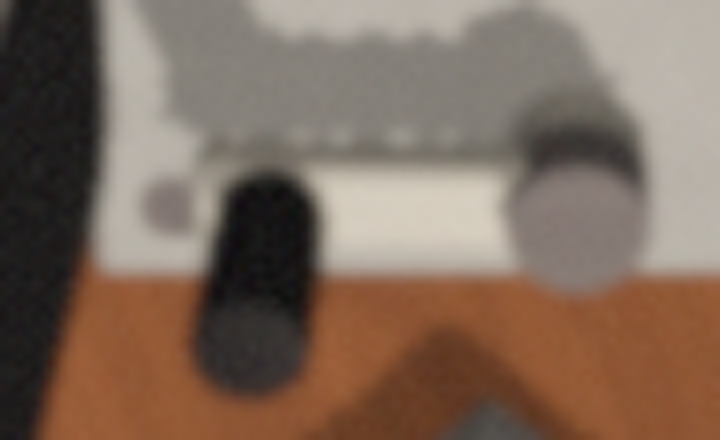

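The knob at (286.5,323.1) and the pivot at (327.2,308.8) match my model, giving clamp angle ≈ 0.04. I'll cage the knob loosely and swing it.

```bash
python3 - <<'E'
from h import *
pm=np.array([.52985,-.1831,0])+.014*X-.108*Y
K=lambda th:pm+.042*(-np.cos(th)*X+np.sin(th)*Y)
A=lambda th:Rt(psi+np.pi/2-th,1)
th=.04
m.move_ptp(K(th)+[0,0,.13],A(th)); m.set_gripper(.5)
m.move_l(K(th)+[0,0,.053],max_speed=.08)
print('f',m.current_force())
m.set_gripper(.27,effort=20); print('w',m.current_grip_width(),m.current_time())
m.dwell(.2); f0=np.array(m.current_force())
while th<1.85:
    th+= .12 if th<1.5 else .025
    m.move_l(K(th)+[0,0,.053],A(th),max_speed=.05)
    f=np.array(m.current_force())-f0; T=np.sin(th)*X+np.cos(th)*Y; Rd=-np.cos(th)*X+np.sin(th)*Y
    print('%.3f tan %.1f rad %.1f z %.1f'%(th,f@T,f@Rd,f[2]))
    if np.linalg.norm(f)>6: break
print(m.current_time())
E
```

```text
f [-0.65402948 -0.15637463 -0.01122541]
w 0.2701462869123003 21.95
0.160 tan -0.8 rad 0.8 z -0.5
0.280 tan 0.3 rad -0.2 z 0.3
0.400 tan -0.2 rad -0.5 z -0.1
0.520 tan -0.1 rad -0.5 z 0.3
0.640 tan -0.3 rad -0.8 z -0.6
0.760 tan -0.8 rad -0.8 z -0.6
0.880 tan -1.1 rad -0.7 z 0.6
1.000 tan -0.4 rad 0.1 z 0.3
1.120 tan 0.8 rad -0.3 z 0.3
1.240 tan -0.9 rad -0.9 z -0.4
1.360 tan -0.1 rad -0.5 z -0.6
1.480 tan 0.6 rad 0.1 z -0.5
1.600 tan 0.8 rad -0.5 z -0.7
1.625 tan -0.5 rad -0.0 z -0.1
1.650 tan -0.4 rad -0.1 z -0.8
1.675 tan -1.1 rad -0.1 z -1.0
1.700 tan -0.1 rad -0.8 z -1.0
1.725 tan 0.3 rad -0.6 z -0.9
1.750 tan -3.4 rad -1.1 z 1.2
1.775 tan -8.6 rad -3.9 z 5.0
27.3667
```

The stop was felt at about 1.76 commanded, which is 1.65 plus the cage slack. Backing off, opening and retracting to look.

```bash
python3 - <<'E'
from h import *
e=np.array(m.current_ee_pos())
m.move_l(e-.0022*X,max_speed=.03); m.set_gripper(.4)
print(m.current_force())
e=np.array(m.current_ee_pos()); m.move_l(e+[0,0,.1],max_speed=.12)
R=Rt(psi,1)
m.move_l(np.array([.534,-.202,.25])+.05*Y,R,max_speed=.15)
m.dwell(.2); print(m.current_time()); snap('wrist','w5'); snap('top','t5'); snap('side','s5')
for n in('clamp_knob','clamp','plate'): print(n,[(np.round(r['at'],3).tolist(),round(r['confidence'],2)) for r in m.look_for('wrist',n)])
D=np.load('pics/w5.npz');K,Rc,t,d=D['K'],D['R'],D['t'],D['d']
o=np.array([.52985,-.1831,.036])
for a,b in((-38,60),(38,60),(-38,-60),(38,-60),(-38,0),(38,0)):
    uv=proj(K,Rc,t,o+X*a/1e3+Y*b/1e3); print(a,b,uv.round(),unproj(d,K,Rc,t,*uv)[2].round(4))
pm=np.array([.52985,-.1831,0])+.014*X-.108*Y
for th in(1.5,1.57,1.65):
    k=pm+.042*(-np.cos(th)*X+np.sin(th)*Y); print(th,proj(K,Rc,t,k+[0,0,.0765]))
cv2.imwrite('pics/c5.png',cv2.resize(D['p'][130:330,240:400],None,fx=3,fy=3,interpolation=cv2.INTER_CUBIC)[...,::-1])
E
```

```text
[ 0.10370646  0.42294487 -0.60800285]
30.1667
clamp_knob [([0.524, -0.257, 0.048], 0.96)]
clamp [([0.526, -0.254, 0.049], 0.85)]
plate [([0.532, -0.175, 0.036], 0.92)]
-38 60 [277. 147.] 0.3924
38 60 [350. 147.] 0.0381
-38 -60 [282. 250.] 0.0383
38 -60 [347. 250.] 0.0369
-38 0 [280. 201.] 0.0362
38 0 [348. 201.] 0.0359
1.5 [324.10074089 272.32825469]
1.57 [326.87783805 272.24034183]
1.65 [330.05022807 272.3497993 ]
```

View pics/c5.png

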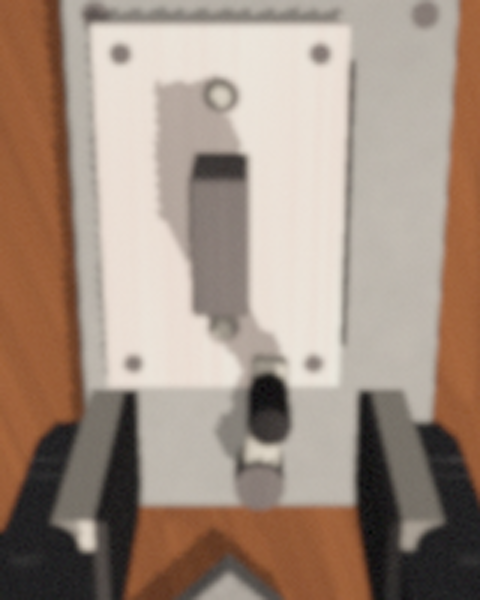

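View pics/t5.png

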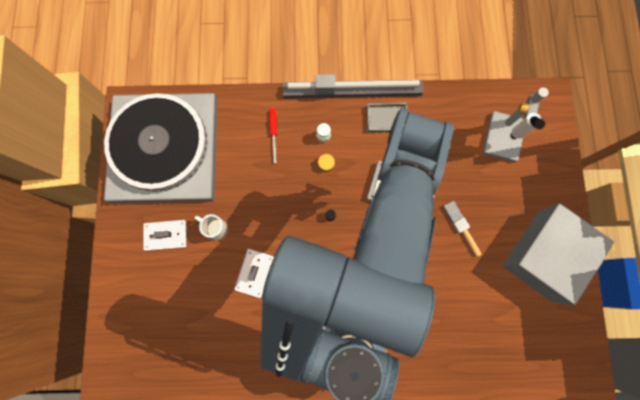

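The knob top is at (330,272.3), exactly where 1.65 rad projects. The arm lies over the plate's edge, and both pins show in the holes. In the top view the screwdriver, jar, weight, loupe, brush and mug are unmoved, and the gripper is clear of everything.

```bash
python3 - <<'E'
from h import *
m.sign_off(); print(m.current_time())
E
```

```text
the job is handed in; nothing more can be done
the job is handed in; nothing more can be done
```

The plate is seated flush on the saddle with both pins through its holes. The clamp is swung to its stop over the plate's edge, and I handed the job in shortly after 30 s.

- **Plate choice:** I took the rightmost of the three look-alikes, the one at about (0.539, 0.225).
- **Fitting:** I saw the pins in the wrist camera at saddle x ≈ −14 mm, so the holes went straight over them. I did not lay the plate on the pin tips and slide it, because no search was needed. It met the saddle at 5 N at flush height, and I released it there.
- **Clamp:** I swung it by loosely caging the knob. It met the stop at about 10 N, and I then let go.

**Last checks:**
- **Pins:** both are visible in the holes.
- **Plate height:** before clamping, the top read 36.2–37.2 mm at all six points (36 mm nominal). Afterwards, five of the six points read 35.9–38.3 mm. The sixth gave an impossible depth of 0.39 m, which I took as a camera outlier.
- **Clamp angle:** the knob sits where 1.65 rad projects in the picture.
- **Bystanders:** by eye they were unmoved in the top view, and the gripper was clear of everything.

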